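# Reload a bench carton stapler and shut its hold-down rail

### The arm

A 6-joint arm with a two-finger parallel gripper is mounted at the origin on a cart in front of the work surface, level with it; the furniture and walls round the work are solid. World frame = base frame: x ahead of the robot, y to its left, z up, the work surface at z = 0. Lengths are in m, angles in degrees, forces in N, time in s.
With the tool pointing down it reaches from about 0.35 to 0.775 m from the base axis. Payload 5.5 kg.
Tool frame: the origin (TCP) lies between the finger pads; the fingertips stand 17 mm ahead of it and the grasp point (between the pads) lies 2 mm behind it (env.finger_overhang is the z of the fingertips in the tool frame, in m); z points along the fingers, y is the line along which they close (so a half turn about z gives the same grasp; the last joint's range is limited). The gripper opens to 85 mm and grips with 20 to 120 N. Pads are 22 mm wide; open, the fingers measure 114 mm over their backs; the gripper's body (76 mm by 85 mm) begins 54 mm behind the grasp point. The pads swing forward as they close: fully open they stand 13 mm farther back than shut.
Start: joints at [-7.998, 17.945, 2.641, 74.691, 0, 82.002], TCP at [0.575, -0, 0.248] pointing down, gripper open.
Joint ranges: [-158.12, 158.12], [-49.38, 96.58], [-58.88, 72.47], [-126.05, 133.96], [-84.25, 85.87], [-180, 180]. Speed limits (degrees/s): [147.25, 147.25, 180, 180, 180, 180].

### API

Orientations are given as [roll, pitch, yaw] about the fixed x, y, z axes, in that order (R = Rz(yaw) Ry(pitch) Rx(roll)).
In Python, from workcell import env gives the robot as it stands.
- The arm moves only by the tool jog_arm, never from a script. Its argument "steps" is a list of rows, each a list of 7 numbers: the turn, a rotation vector about the world's x, y, z in rad, then the shift along the world's x, y, z in cm, then the opening, from 0 (shut) to 1 (fully open). In form: [[ax, ay, az, tx, ty, tz, grip], ...]. A call has 1 to 5 rows; each row shifts and turns the commanded pose from where the row before left it; what a row does not reach is not made up. A row lasts 1/8 s, in which the tool goes at most 62.5 mm and 10.7 degrees, less where a joint would pass 70% of its speed; a pose out of reach is approached as far as the arm can. A call with a gripper value outside its range is refused whole. The fingers move at their own pace and stop on an object; "grip_force" is the grip in N (left out, the last holds). Time passes only in rows, so rows that do not move let the fingers close. It gives the time, the measured TCP pose, the force, the opening and the grip force at its end, in the units of the state.
- env.sense(): the state, without advancing time (a new reading comes with each control period).
- env.grab_frame(name): name is "scene" or "side" or "wrist"; returns a dict with "image" (420x560x3 uint8, red, green, blue), "z_map" (420x560 float32, m along the optical axis (not along the pixel's ray), 0 where there is no reading), "vertical_fov" (degrees; the focal length in pixels is half the picture's height over the tangent of half this angle, whatever the lens; pixels are square), "cx", "cy" (the principal point, pixels), "cam_to_world" (4x4, takes a point from camera to world coordinates); the wrist camera has in their place "hand_eye" (4x4, takes a point from camera to tool coordinates, whose origin is the TCP and whose axes are the flange's). Camera axes: x right, y down, z forward; pixel columns grow to the right and rows downward; lengths in m; the calibration is good to about 2 mm. The wrist camera is an equidistant fisheye: a pixel r from the principal point sees the ray r / f radians off the axis. A picture is of the moment at which its call begins: read the wrist's pose just before it.
- env.close_job(): hands the job in; it is judged then, once.
Trained networks look in a picture, given as the dict that the camera call returned (one of the last four; its "shot" number tells which), for a name from the list of things; names that differ only in an ending like _2 or _b are one class to them, and where a whole thing is asked for, a point or a joint stands for the part that bears it (a point fixed in the world has none). Each returns a list of dicts, best first, with "score" (0 to 1); they miss things now and then, are a little off and sometimes report something else, mostly with a low value. They report only what shows in the picture. A call takes as long as a camera call. They do not tell look-alikes from the thing itself.
- env.cut_out(query, picture): "mask" (420x560 bool, what is visible of it).
- env.landmark_of(query, picture): "xyz" ([x, y, z] in m, in the coordinates of the camera as it stood for that picture, good to about 4 mm: a listed point, or the origin of a listed thing).
The state is a dict: "clock": time; "joints": joint angles; "joint_velocities": joint speeds; "joint_efforts": joint torques, N m; "tcp_pos": TCP position; "orientation": TCP orientation; "contact_force": force on the tool from outside, world axes, zero at the start; "torque": the same for the moment, N m; "opening": finger opening in m; "grip_force": force on a finger pad.
Only numpy, scipy, OpenCV 4.12 (cv2) and the standard library are available. Lean on these libraries where they do the work, as an engineer would, in place of code of your own. Each camera call takes 0.05 s, during which the arm holds its last target. There are 200 camera calls.

### The job

The carton stapler on the bench has run out. Take the full stick of staples from the refill tray, load it legs down into the stapler's open channel so that it lies flat against the nose with the orange spring follower pressing behind it, then push the red-tabbed hold-down rail fully home over it. Leave the short leftover stick in the tray and do not disturb the other things on the bench.

Things in the scene. Friction and masses are not known exactly. Their poses are not given: they have to be found in the camera images.
- machine: Blue electric bench carton stapler, fixed, 230 x 96 mm, nose roughly to the robot's left. Origin: centre of its underside; +x runs along its channel to the nose, z up. Behind the channel (local x below +1 mm) is the motor housing, 80 mm wide, top 76.5 mm above the bench, carrying two dark rail guides (top 88 mm, 51 mm wide overall, x -99 to -11 mm).
- nose_stop (a point): Front end of the channel: centre of the rear face of the dark driver cap, at the channel floor (machine x = +85 mm). The front end of a loaded stick bears on this face. The cap is 24 mm long, 49 mm wide, its top 22 mm above the channel floor (78 mm above the bench).
- seat (a point): Where a full stick's origin lies when loaded: on the channel floor (56 mm above the bench), 30 mm behind the nose stop, axes as the machine's. The channel is open on top: walls 7 mm high, 37 mm apart at the floor, flaring at 45 degrees over the upper 3.5 mm to 44 mm, 48 mm over all; a steel core 22 mm wide, 6 mm high runs along its middle, the legs go either side of it.
- follower_face (a point): Centre line of the front face of the orange follower, 30 mm above the channel floor. The follower is 14 mm deep, 30 mm wide, 19 mm high, with a thumb tab 13 mm wide, 10 mm deep, flush with its face, that rises to 45 mm above the channel floor, so that a stick held level above the driver cap can push it back.
- follower (a joint): How far the follower is pushed back, m. 0: at rest, face 22 mm behind the nose stop; 0.038: behind a loaded full stick; 0.042: hard stop, face 64 mm behind the nose stop. The spring presses it toward the nose with 3.9 N at 0, 9.4 N at the stop. It does not latch.
- rail (a joint): How far the hold-down rail is slid back, m. 0: fully home, 0.085: fully back; starts at 0.068 or more. 3 N of friction, stays where left. A steel fork: two tines 8 mm wide, 19 mm apart, 5 mm thick, underside 22 mm above the channel floor (2 mm over a stick that lies flat), passing either side of the follower's tab. Tips (1 mm + value) behind the nose stop.
- rail_thumb (a point): Top centre of the rail's upright red thumb plate, 107.5 mm above the bench: 32 mm wide across the channel, 9 mm thick along it, rising 24 mm above the rail; 97 mm behind the nose stop when the rail is fully home. Push it from behind, or pinch its 9 mm, to slide the rail.
- stick_full: Full stick of copper carton staples, a rigid inverted U: 60 mm long (x), 34 mm wide (y), 20 mm high; crown on top 4 mm thick, two legs 3 mm thick; about 90 g. Origin: centre of its underside, z up toward the crown. The same either way round. It lies legs down in an outer pocket of the tray.
- stick_short: The leftover stick, same section but only 24 mm long. Origin: centre of its underside. It lies in the other outer pocket and must stay there.
- refill_tray: Grey refill tray, fixed, 100 x 129 mm. Origin: centre of its underside. Three pockets along its x, side by side 42 mm apart (y = +42, 0, -42 mm), floor 3 mm high. Walls between them 54 mm long, 21.5 mm high, 2.5 mm beside a stick: it can be taken only by its ends, 60 mm apart. 20 mm of floor lies beyond each end, with a rib 5.5 mm high across it, 34 mm from the pocket's centre.
- tape_measure: Grey tape measure, 39 x 81 x 62 mm, standing on the bench; leave it alone. Origin: centre of its underside.
- marker_black: Black and white marker, 135 mm long, 18 mm thick, lying on the bench in front; leave it alone. Origin: centre of its underside.
- tape_brown: Roll of brown tape, 113 mm across, 50 mm high, behind the stapler; leave it alone. Origin: centre of its underside.
Not all that is in view belongs to the job. What is shaped like the stick_full but green or purple is not meant.

How it is judged:
By the outcome, as a careful person would: the job done as asked, in the order asked, and still so for the second after the job is handed in, with the robot touching nothing.
It also fails if it takes over 64 s, if anything falls off the work surface, if the arm or the gripper's body presses on something with over 40 N, if the wrist force passes 120 N, or if a joint passes its speed limit or range.

## Working session

There is one attempt and no reset: what is moved stays moved. The work goes in short steps, Python scripts to look and compute and a tool call to move; the robot and the scene stay as the last step left them, time stands still between calls to the robot, and variables do not carry over. Pictures are saved under pics/ and viewed, at most 10 in all, crops included, and the job is handed in when it is done.

Besides the shell and the picture viewer there is one more tool, called as a command line: name --pt "numbers of a row" for each row, then --argument value for the rest. jog_arm: Moves the arm, as the interface text tells. Its arguments: {"type":"object","properties":{"steps":{"type":"array","items":{"type":"array","items":{"type":"number"}}},"grip_force":{"type":"number"}},"required":["steps"]}

```bash
mkdir -p pics; ls
cat > h.py <<'E'
import numpy as np, cv2
from workcell import env
from scipy.spatial.transform import Rotation as R
def save(f,n): cv2.imwrite('pics/'+n,f['image'][:,:,::-1])
def foc(f): return f['image'].shape[0]/2/np.tan(np.radians(f['vertical_fov'])/2)
def tool():
    s=env.sense(); T=np.eye(4); T[:3,:3]=R.from_euler('xyz',s['orientation'],degrees=True).as_matrix(); T[:3,3]=s['tcp_pos']; return T
def grab(n):
    T=tool(); f=env.grab_frame(n); f['T']=f['cam_to_world'] if n!='wrist' else T@f['hand_eye']; return f
def cloud(f):
    z=f['z_map']; v,u=np.mgrid[:z.shape[0],:z.shape[1]]; x=(u-f['cx']);y=(v-f['cy']); F=foc(f)
    if 'hand_eye' in f:
        r=np.hypot(x,y)+1e-9; k=np.tan(np.minimum(r/F,1.5))/r
    else: k=1/F
    P=np.stack([x*k*z,y*k*z,z],-1)@f['T'][:3,:3].T+f['T'][:3,3]; P[z==0]=np.nan; return P
def lm(f,q,k=3):
    for d in env.landmark_of(q,f)[:k]:
        p=f['T'][:3,:3]@np.array(d['xyz'])+f['T'][:3,3]; print(q,round(d['score'],2),p.round(4))
E
python3 - <<'E'
from h import *
print(env.sense())
for n in ['scene','side']:
    f=grab(n); save(f,n+'0.png'); print(n,f['T'].round(3).tolist())
    for q in ['machine','nose_stop','follower_face','rail_thumb','stick_full','stick_short','refill_tray','tape_measure','marker_black','tape_brown']:
        lm(f,q)
E
```

```text
pics
{'clock': 0.0, 'joints': array([-7.99837479e+00,  1.79924646e+01,  2.57762992e+00,  7.46899956e+01,
       -3.12259250e-04,  8.20019208e+01]), 'joint_velocities': array([ 0.05480294,  0.1143478 , -0.08427385,  0.05725397, -0.00208255,
        0.08919446]), 'joint_efforts': array([-2.90074182e-03, -4.80629075e+01,  2.98531097e+01,  1.95313990e-02,
       -3.83516899e-04, -4.27451073e-05]), 'tcp_pos': array([5.74529935e-01, 5.60271393e-05, 2.47397015e-01]), 'orientation': array([-1.79896146e+02, -1.42768511e-02,  8.99996917e+01]), 'contact_force': array([-0.52616355, -0.0594509 ,  0.15344636]), 'torque': array([-0.01519202, -0.00722403,  0.00566974]), 'grip_force': 0.0, 'opening': 0.0856600307748553}
scene [[0.86, -0.211, 0.465, 0.077], [-0.51, -0.372, 0.776, -0.721], [0.009, -0.904, -0.427, 0.533], [0.0, 0.0, 0.0, 1.0]]
machine 0.82 [ 0.5656 -0.0344  0.0028]
nose_stop 0.79 [0.5401 0.0408 0.0508]
follower_face 0.62 [0.551  0.0211 0.0829]
rail_thumb 0.72 [ 0.5778 -0.1223  0.1114]
stick_full 0.88 [ 0.7373 -0.1798 -0.0029]
stick_full 0.6 [ 0.3746  0.1411 -0.002 ]
stick_full 0.59 [0.5
[... 324 characters left out ...]
0.816, 0.903], [-0.016, -0.817, -0.577, 0.695], [0.0, 0.0, 0.0, 1.0]]
machine 0.79 [ 0.5618 -0.0421 -0.002 ]
machine 0.44 [0.7381 0.2414 0.0017]
nose_stop 0.63 [0.544  0.0445 0.0548]
follower_face 0.59 [0.5504 0.0205 0.085 ]
rail_thumb 0.54 [ 0.5814 -0.1201  0.1084]
stick_full 0.69 [0.5238 0.1809 0.0021]
stick_full 0.63 [ 0.3765  0.1402 -0.0005]
stick_full 0.61 [ 0.7383 -0.1796  0.0017]
stick_short 0.49 [ 5.311e-01  2.632e-01 -2.000e-04]
refill_tray 0.91 [ 0.5213  0.2199 -0.0019]
tape_measure 0.67 [0.7427 0.2398 0.0027]
marker_black 0.68 [ 3.591e-01 -1.685e-01  3.000e-04]
marker_black 0.52 [0.5519 0.0231 0.0869]
tape_brown 0.62 [ 0.7612  0.0732 -0.0016]
tape_brown 0.61 [0.5444 0.0447 0.0576]
```

View pics/side0.png

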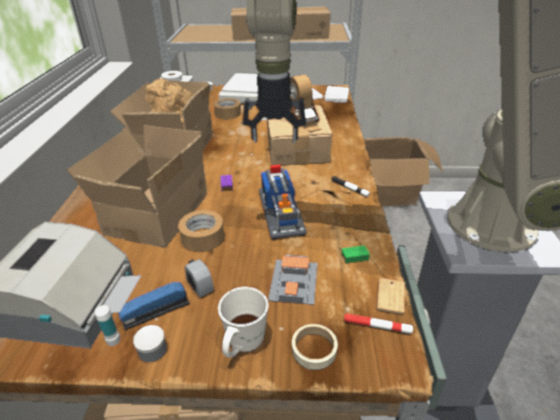

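View pics/scene0.png

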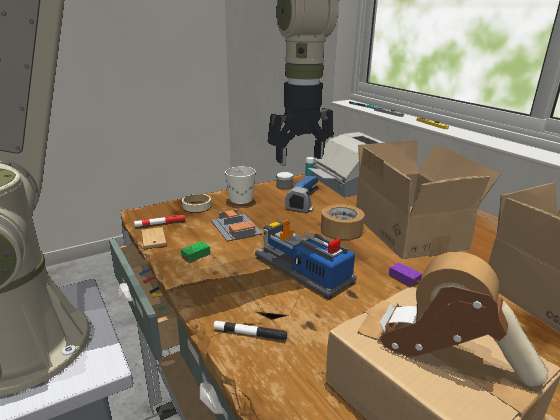

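The side view shows the copper full stick in the tray at about (295,262) and the short one at (292,288). The look-alikes are green at (355,254) and purple at (227,183). The full stick is the long copper one in the tray. I'll move above the tray and confirm it from close by.

jog_arm --pt "0 0 0 -1.5 5 0 1" --pt "0 0 0 -1.5 5 0 1" --pt "0 0 0 -1.5 5 0 1" --pt "0 0 0 -0.7 4 0 1" --pt "0 0 0 0 0 0 1"

```text
clock: 1.72
tcp_pos: [0.5222, 0.1925, 0.2484]
orientation: [180.0, -0.0, 90.3]
contact_force: [-0.2, -0.3, 0.5]
opening: 0.0855
grip_force: 0.0
```

Run:
```python
from h import *
f=grab('wrist'); print(tool().round(3).tolist(), f['hand_eye'].round(3).tolist())
save(f,'w1.png')
for q in ['stick_full','stick_short','refill_tray']: lm(f,q)
P=cloud(f); np.save('P.npy',P)
for q in ['stick_full','stick_short','refill_tray']:
  for d in env.cut_out(q,f)[:2]:
    m=d['mask']; 
    if q!='refill_tray': m=m&(P[...,2]>.018)&(P[...,2]<.03)
    p=P[m&~np.isnan(P[...,2])]; v,u=np.nonzero(m)
    r=cv2.minAreaRect((p[:,:2]*1000).astype(np.float32)); print(q,round(d['score'],2),len(p),u.mean().round(),v.mean().round(),np.median(p[:,2]).round(4),r)
```

```text
[[-0.003, 1.0, 0.0, 0.523], [1.0, 0.003, -0.0, 0.191], [-0.0, 0.0, -1.0, 0.248], [0.0, 0.0, 0.0, 1.0]] [[-0.001, -0.958, -0.288, 0.073], [1.0, -0.001, -0.0, 0.001], [-0.0, -0.288, 0.958, -0.125], [0.0, 0.0, 0.0, 1.0]]
stick_full 0.95 [ 0.3763  0.1414 -0.0012]
stick_full 0.59 [0.5245 0.1845 0.0008]
stick_short 0.7 [ 5.328e-01  2.657e-01 -1.000e-04]
refill_tray 0.66 [ 0.5309  0.2242 -0.0013]
stick_full 0.94 1661 277.0 190.0 0.0221 ((523.8958740234375, 182.56680297851562), (36.9906120300293, 59.10535430908203), 85.99694061279297)
stick_full 0.67 1131 157.0 225.0 0.0192 ((377.7566223144531, 138.173828125), (61.08595657348633, 34.712921142578125), 11.974028587341309)
stick_short 0.76 670 285.0 115.0 0.0221 ((532.1233520507812, 264.6672668457031), (34.7523078918457, 23.2108097076416), 84.54022216796875)
stick_short 0.28 581 280.0 150.0 0.0203 ((528.3761596679688, 222.21267700195312), (129.64537048339844, 57.117923736572266), 85.07433319091797)
refill_tray 0.72 7264 279.0 146.0 0.0022 ((526.1205444335938, 219.16236877441406), (135.62376403808594, 100.5239028930664), 84.70821380615234)
refill_tray 0.27 5829 299.0 313.0 0.0365 ((557.1221313476562, -6.564842224121094), (96.29486083984375, 157.97140502929688), 11.812369346618652)
```

View pics/w1.png

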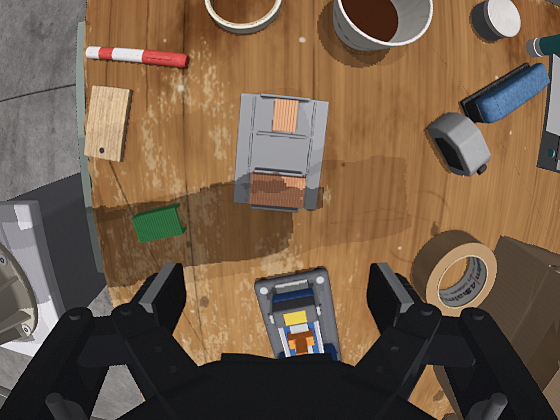

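jog_arm --pt "0 0 -0.098 0.15 -0.9 -5 0.71" --pt "0 0 0 0 0 -5 0.71" --pt "0 0 0 0 0 -3 0.71" --pt "0 0 0 0 0 0 0.71" --pt "0 0 0 0 0 0 0.71"

```text
clock: 2.7
tcp_pos: [0.5256, 0.1807, 0.1196]
orientation: [179.9, -0.0, 84.3]
contact_force: [-0.5, -0.6, 1.1]
opening: 0.0604
grip_force: 0.0
```

Run:
```python
from h import *
print(env.finger_overhang, env.sense()['opening'])
f=grab('wrist'); T=tool(); P=cloud(f); print(T[:3,3].round(4),env.sense()['orientation'])
c=f['image'][60:420,100:460]; cv2.imwrite('pics/w2.png',cv2.resize(c,(600,600),interpolation=cv2.INTER_CUBIC)[:,:,::-1])
for d in env.cut_out('stick_full',f)[:2]:
    m=d['mask']&(P[...,2]>.019)&(P[...,2]<.027); p=P[m]
    v,u=np.nonzero(m)
    if len(p): print(len(p),u.mean(),v.mean(),np.median(p[:,2]),cv2.minAreaRect((p[:,:2]*1000).astype(np.float32)))
lm(f,'stick_full')
Q=(P-T[:3,3])@T[:3,:3]  # tool coords
m=(np.abs(Q[...,0])<.02)&(np.abs(Q[...,1])<.06)&(Q[...,2]>-.06)&(Q[...,2]<.035)
for s in (1,-1):
    q=Q[m&(s*Q[...,1]>.02)]; print(s,len(q),np.percentile(q,[1,50,99],axis=0).round(4).tolist())
```

```text
0.017 0.06041074362090483
[0.526  0.1809 0.1201] [ 1.79832727e+02 -4.68993237e-02  8.43547653e+01]
3790 272.49920844327175 215.20976253298153 0.022106770639277462 ((523.7864379882812, 182.36900329589844), (36.611812591552734, 59.925357818603516), 85.72119140625)
1109 112.48422001803426 276.941388638413 0.01945550441090871 ((378.68267822265625, 138.8468780517578), (59.8160400390625, 33.92717361450195), 12.156222343444824)
stick_full 0.75 [ 0.3751  0.1404 -0.0006]
stick_full 0.73 [0.5255 0.1843 0.0024]
1 8258 [[-0.012, 0.0217, -0.0596], [0.0081, 0.0436, -0.0411], [0.0166, 0.0595, 0.0091]]
-1 8269 [[-0.0119, -0.0594, -0.0596], [0.0084, -0.0432, -0.0411], [0.0166, -0.0215, 0.009]]
```

View pics/w2.png

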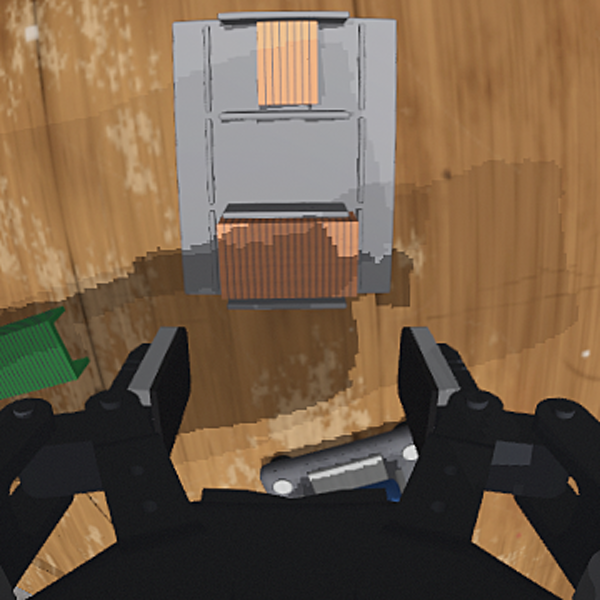

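The crop confirms the long copper stick, centred in the crop at about (288,258) in the outer pocket. The short one is at (288,62) and the green look-alike is off at the left. The fingertips measured 9.5 mm ahead of the TCP at a 60 mm opening, so I'll descend to TCP z = 0.020.

jog_arm --pt "0 0 0 -0.2 0.15 0 0.92" --pt "0 0 0 0 0 -3 0.92" --pt "0 0 0 0 0 -4 0.92" --pt "0 0 0 0 0 -3 0.92" --pt "0 0 0 0 0 0 0.92" --grip_force 50

```text
clock: 3.48
tcp_pos: [0.5204, 0.1822, 0.0166]
orientation: [-179.8, 0.1, 84.4]
contact_force: [-0.3, 0.2, 0.6]
opening: 0.0786
grip_force: 0.0
```

jog_arm --pt "0 0 0 0 0 0 0.6" --pt "0 0 0 0 0 0 0.6" --pt "0 0 0 0 0 0 0.6" --pt "0 0 0 0 0 0 0.6"

```text
clock: 3.98
tcp_pos: [0.5239, 0.1829, 0.0203]
orientation: [179.8, -0.1, 84.4]
contact_force: [-2.3, 0.0, 7.1]
opening: 0.0583
grip_force: 54.1
```

jog_arm --pt "0 0 0 0 0 2 0.6" --pt "0 0 0 0 0 4 0.6" --pt "0 0 0 0 0 4 0.6" --pt "0 0 0.17 -1.0 -1.8 0 0.6" --pt "0 0 0.17 -1.0 -1.8 0 0.6"

```text
clock: 4.6
tcp_pos: [0.5031, 0.1463, 0.1197]
orientation: [179.8, 0.0, 104.2]
contact_force: [0.1, -0.4, -1.8]
opening: 0.0583
grip_force: 54.1
```

jog_arm --pt "0 0 0.17 -1.0 -1.8 0 0.6" --pt "0 0 0.17 -1.0 -1.8 0 0.6" --pt "0 0 0.17 -1.0 -1.8 0 0.6" --pt "0 0 0.17 -1.0 -1.8 0 0.6" --pt "0 0 0.17 -1.0 -1.8 0 0.6"

```text
clock: 5.22
tcp_pos: [0.4525, 0.0559, 0.1189]
orientation: [180.0, 0.1, 152.9]
contact_force: [-0.2, 0.1, -1.1]
opening: 0.0582
grip_force: 54.1
```

jog_arm --pt "0 0 0.17 -1.0 -1.8 0 0.6" --pt "0 0 0.17 -1.0 -1.8 -1 0.6" --pt "0 0 0.17 -0.9 -2.1 -1 0.6" --pt "0 0 0.17 0 0 -1 0.6" --pt "0 0 0 0 0 0 0.6"

```text
clock: 5.85
tcp_pos: [0.4232, -0.0007, 0.0883]
orientation: [180.0, -0.0, -168.6]
contact_force: [0.2, -0.8, -0.5]
opening: 0.0582
grip_force: 54.1
```

Run:
```python
from h import *
s=env.sense(); print(s['joints'].round(1),s['orientation'],s['tcp_pos'],s['opening'])
f=grab('side'); save(f,'s2.png'); P=cloud(f)
for d in env.cut_out('stick_full',f)[:4]:
    p=P[d['mask']]; print(d['score'],np.nanmedian(p,axis=0))
```

```text
[-11.    8.3 -33.9  47.8   0.  -22.4] [ 1.79985516e+02 -1.68086281e-02 -1.68613144e+02] [ 0.42316403 -0.00069687  0.08831608] 0.05819472087828587
0.87 [0.37658938 0.14762397 0.01878651]
0.43 [0.43542431 0.00157569 0.08981513]
0.27 [ 0.56463644 -0.01395893  0.06055178]
```

jog_arm --pt "0 0 0 0 0 -3 0.6" --pt "0 0 0 0 0 -2.5 0.6" --pt "0 0 0 0 0 -1.1 0.6" --pt "0 0 0 0 0 -0.5 0.6" --pt "0 0 0 0 0 0 0.6"

```text
clock: 6.58
tcp_pos: [0.4241, -0.0005, 0.0178]
orientation: [-180.0, 0.0, -168.5]
contact_force: [-0.3, 0.4, -0.9]
opening: 0.0584
grip_force: 54.1
```

jog_arm --pt "0 0 0 0 0 0 0.72" --pt "0 0 0 0 0 0 0.9" --pt "0 0 0 0 0 0 1" --pt "0 0 0 0 0 0 1" --pt "0 0 0 0 0 3 1"

```text
clock: 7.2
tcp_pos: [0.4215, -0.0002, 0.0461]
orientation: [179.9, -0.2, -168.5]
contact_force: [-0.1, -0.1, 0.3]
opening: 0.0855
grip_force: 0.0
```

jog_arm --pt "0 0 -0.18 0 0 4 1" --pt "0 0 -0.18 0 0 0 0.8" --pt "0 0 -0.18 0 0 0 0.7" --pt "0 0 -0.18 0 0 0 0.7" --pt "0 0 -0.18 0 0 0 0.7"

```text
clock: 7.82
tcp_pos: [0.4235, -0.0005, 0.0874]
orientation: [180.0, 0.0, 139.6]
contact_force: [0.3, 0.7, 0.6]
opening: 0.0599
grip_force: 0.0
```

jog_arm --pt "0 0 -0.18 0 0 0 0.5" --pt "0 0 -0.18 0 0 0 0.45" --pt "0 0 -0.18 0 0 0 0.45" --pt "0 0 -0.13 0 0 2 0.45" --pt "0 0 0 0 0 0 0.45"

```text
clock: 8.45
tcp_pos: [0.4246, -0.0007, 0.1083]
orientation: [179.9, 0.1, 101.7]
contact_force: [0.0, 0.6, 0.4]
opening: 0.0385
grip_force: 0.0
```

Run:
```python
from h import *
s=env.sense(); print(s['opening'],s['tcp_pos'],s['orientation'])
f=grab('wrist'); T=tool(); P=cloud(f); save(f,'w3.png')
for d in env.cut_out('stick_full',f)[:3]:
    m=d['mask']&(P[...,2]>.016)&(P[...,2]<.024); p=P[m]
    v,u=np.nonzero(m)
    if len(p): print(len(p),u.mean(),v.mean(),np.median(p[:,2]),cv2.minAreaRect((p[:,:2]*1000).astype(np.float32)))
lm(f,'stick_full')
Q=(P-T[:3,3])@T[:3,:3]
m=(np.abs(Q[...,0])<.02)&(np.abs(Q[...,1])<.06)&(Q[...,2]>-.06)&(Q[...,2]<.035)
for s in (1,-1):
    q=Q[m&(s*Q[...,1]>.01)]; print(s,len(q),np.percentile(q,[1,50,99,99.9],axis=0).round(4).tolist())
for q in ['machine','nose_stop','follower_face','rail_thumb']:lm(f,q)
```

```text
0.03847232228386569 [ 0.42459827 -0.0007309   0.10825655] [1.79858437e+02 5.86433304e-02 1.01653576e+02]
3021 246.97881496193313 16.175769612711022 0.018953123111758702 ((378.60015869140625, 133.2604217529297), (59.706748962402344, 26.024063110351562), 11.820088386535645)
3940 275.842385786802 218.6261421319797 0.019116152153039925 ((425.1684265136719, -1.3423538208007812), (33.70582580566406, 60.66184997558594), 12.453166007995605)
stick_full 0.96 [ 0.4291  0.0005 -0.0015]
stick_full 0.86 [3.777e-01 1.409e-01 1.000e-04]
stick_full 0.6 [0.5488 0.0394 0.0522]
1 9402 [[-0.0122, 0.0126, -0.0598], [0.0093, 0.0395, -0.0407], [0.0164, 0.0573, 0.0095], [0.0169, 0.0593, 0.015]]
-1 9364 [[-0.0121, -0.056, -0.0597], [0.0095, -0.0382, -0.0406], [0.0165, -0.013, 0.0098], [0.0169, -0.0104, 0.0149]]
machine 0.56 [ 0.562  -0.0434 -0.0017]
nose_stop 0.94 [0.5466 0.0401 0.0525]
follower_face 0.69 [0.5534 0.0188 0.0867]
follower_face 0.51 [0.5545 0.0107 0.0545]
follower_face 0.23 [ 5.673e-01 -4.320e-02 -5.000e-04]
```

View pics/w3.png

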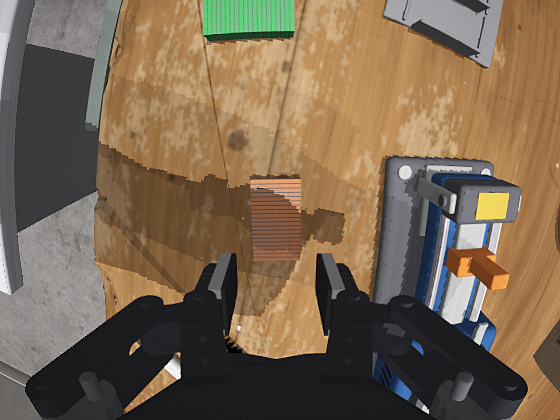

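The stick stands flat at (276,218), lined up with the stapler, whose orange follower is at (475,262) and whose yellow-labelled cap is at (490,205). I'll grip it across its width now.

jog_arm --pt "0 0 0.014 0 0 0 0.62" --pt "0 0 0 0 0 -3 0.62" --pt "0 0 0 0 0 -3 0.62" --pt "0 0 0 0 0 -1.6 0.62" --pt "0 0 0 0 0 -0.75 0.62" --grip_force 70

```text
clock: 9.43
tcp_pos: [0.4228, -0.0004, 0.0229]
orientation: [-179.9, -0.0, 102.4]
contact_force: [-0.7, 0.7, 0.3]
opening: 0.0531
grip_force: 0.0
```

jog_arm --pt "0 0 0 0 0 0 0.3" --pt "0 0 0 0 0 0 0.3" --pt "0 0 0 0 0 0 0.3" --pt "0 0 0 0 0 0 0.3"

```text
clock: 9.93
tcp_pos: [0.4239, -0.0006, 0.0242]
orientation: [179.9, 0.0, 102.4]
contact_force: [0.3, -0.4, -0.7]
opening: 0.0319
grip_force: 69.7
```

jog_arm --pt "0 0 0 0 0 3 0.3" --pt "0 0 0 0 0 6 0.3" --pt "0 0 0 0 0 5 0.3" --pt "0 0 0 0 0 0 0.3" --pt "0 0 0 0 0 0 0.3"

```text
clock: 10.55
tcp_pos: [0.4232, -0.0005, 0.1634]
orientation: [180.0, -0.0, 102.4]
contact_force: [0.4, 0.4, -2.1]
opening: 0.0321
grip_force: 70.1
```

Run:
```python
from h import *
s=env.sense(); print(s['opening'],s['tcp_pos'],s['orientation'],s['joints'].round(1))
for n in ['side','scene','wrist']:
    f=grab(n); P=cloud(f); np.save('P_'+n,P); cv2.imwrite('pics/now_%s.png'%n,f['image'][:,:,::-1])
    for q in ['machine','nose_stop','follower_face','rail_thumb']:lm(f,q,1)
    for q in ['machine','follower_face','rail_thumb']:
        for d in env.cut_out(q,f)[:1]:
            m=d['mask']; np.save('m_%s_%s'%(n,q),m); p=P[m]; v,u=np.nonzero(m)
            print(q,d['score'],len(p),u.mean().round(),v.mean().round(),np.nanpercentile(p,[3,50,97],axis=0).round(3).tolist())
    if n=='wrist': lm(f,'stick_full')
```

```text
0.03213302206190472 [ 0.42321159 -0.00045095  0.16344348] [ 1.79999441e+02 -2.15447272e-03  1.02376654e+02] [-11.    4.  -27.   59.    0.   66.7]
nose_stop 0.56 [0.546  0.0402 0.0594]
follower_face 0.61 [0.5495 0.0211 0.0878]
rail_thumb 0.71 [ 0.5834 -0.12    0.1058]
machine 0.8 2356 280.0 204.0 [[0.51, -0.125, 0.01], [0.565, -0.014, 0.061], [0.618, 0.072, 0.095]]
follower_face 0.45 98 284.0 201.0 [[0.539, 0.009, 0.063], [0.552, 0.019, 0.076], [0.563, 0.023, 0.101]]
rail_thumb 0.58 157 284.0 202.0 [[0.538, -0.041, 0.055], [0.552, 0.018, 0.073], [0.569, 0.024, 0.101]]
machine 0.82 [ 0.5659 -0.0365  0.0014]
nose_stop 0.66 [0.5441 0.0418 0.0544]
follower_face 0.56 [0.5492 0.0223 0.0867]
rail_thumb 0.76 [ 0.5795 -0.1218  0.1125]
machine 0.73 4376 308.0 258.0 [[0.509, -0.155, 0.01], [0.544, -0.087, 0.055], [0.614, 0.05, 0.09]]
follower_face 0.53 173 286.0 231.0 [[0.537, 0.005, 0.06], [0.549, 0.011, 0.075], [0.566, 0.021, 0.1]]
rail_thumb 0.86 287 325.0 244.0 [[0.549, -0.129, 0.077], [0.579, -0.122, 0.083], [0.597, -0.029, 0.107]]
machine 0.67 [ 5.655e-01 -4.130e-02 -2.000e-04]
nose_stop 0.96 [0.546  0.0396 0.0531]
follower_face 0.82 [0.5531 0.0172 0.0844]
machine 0.81 15815 412.0 234.0 [[0.504, -0.097, 0.014], [0.538, 0.008, 0.057], [0.585, 0.066, 0.087]]
follower_face 0.7 1090 441.0 238.0 [[0.537, 0.003, 0.06], [0.547, 0.015, 0.075], [0.565, 0.021, 0.101]]
rail_thumb 0.88 564 432.0 312.0 [[0.546, -0.126, 0.077], [0.574, -0.041, 0.082], [0.584, -0.026, 0.106]]
stick_full 0.91 [ 0.3796  0.1397 -0.0017]
stick_full 0.82 [4.235e-01 4.000e-04 1.368e-01]
```

Run:
```python
from h import *
for n in ['P','P_side','P_scene','P_wrist']:
    P=np.load(n+'.npy')
    x,y,z=P[...,0],P[...,1],P[...,2]
    reg=(x>.49)&(x<.66)&(y>-.17)&(y<.1)
    cap=reg&(z>.075)&(z<.081)&(y>.03); 
    base=reg&(z>.008)&(z<.12)
    for nm,m in [('cap',cap),('all',base)]:
        if m.sum()>8:
            print(n,nm,m.sum(),cv2.minAreaRect((P[m][:,:2]*1000).astype(np.float32)), P[m][:,2].mean().round(4))
    h,e=np.histogram(z[reg],bins=np.arange(0,.11,.004)); print(h.tolist())
```

```text
P cap 739 ((544.4560546875, 52.505672454833984), (48.34538269042969, 24.58795738220215), 12.101481437683105) 0.0771
P all 5853 ((557.702392578125, -9.133621215820312), (96.44942474365234, 163.12301635742188), 12.296418190002441) 0.0417
[133, 19, 121, 512, 1892, 280, 43, 37, 42, 54, 100, 87, 134, 320, 180, 508, 171, 180, 348, 700, 27, 27, 30, 24, 32, 4, 0]
P_side cap 110 ((544.437255859375, 55.00271987915039), (50.10951232910156, 25.170013427734375), 9.529667854309082) 0.0775
P_side all 2298 ((563.5203857421875, -36.608970642089844), (95.81756591796875, 224.72618103027344), 12.589420318603516) 0.054
[440, 23, 47, 125, 397, 112, 16, 22, 19, 28, 55, 43, 56, 78, 92, 154, 83, 103, 240, 265, 129, 94, 56, 15, 26, 19, 23]
P_scene cap 98 ((543.376708984375, 53.32060241699219), (47.3677978515625, 26.859201431274414), 9.371973037719727) 0.0773
P_scene all 4338 ((561.97119140625, -42.4625244140625), (94.88748168945312, 231.54469299316406), 12.821393013000488) 0.0517
[274, 71, 149, 257, 588, 141, 92, 108, 106, 124, 137, 141, 139, 168, 201, 280, 157, 170, 442, 332, 232, 172, 73, 26, 41, 27, 33]
P_wrist cap 1652 ((543.5169677734375, 52.211326599121094), (48.91840744018555, 23.73340606689453), 12.709575653076172) 0.0771
P_wrist all 16129 ((561.5614624023438, -40.37483215332031), (95.48255157470703, 224.95687866210938), 11.340245246887207) 0.05
[118, 6, 179, 947, 3662, 339, 83, 88, 96, 127, 322, 318, 404, 1194, 917, 2440, 300, 392, 1344, 1746, 559, 246, 80, 63, 149, 109, 25]
```

jog_arm --pt "0 0 0 3 1.4 0 0.3" --pt "0 0 0 4 2 0 0.3" --pt "0 0 0 3 1.4 0 0.3" --pt "0 0 0 2 0.97 0 0.3" --pt "0 0 0 0 0 0 0.3"

```text
clock: 12.42
tcp_pos: [0.5446, 0.0577, 0.1634]
orientation: [180.0, 0.0, 102.4]
contact_force: [-0.3, 0.4, -0.3]
opening: 0.0322
grip_force: 70.1
```

jog_arm --pt "0 0 0 0 0 0 0.3"

```text
clock: 12.55
tcp_pos: [0.5426, 0.0571, 0.1635]
orientation: [-179.9, -0.0, 102.4]
contact_force: [-0.6, 0.5, -0.7]
opening: 0.032
grip_force: 70.1
```

Run:
```python
from h import *
s=env.sense(); print(s['opening'],s['tcp_pos'],s['orientation'])
f=grab('wrist'); T=tool(); P=cloud(f); save(f,'w4.png')
x,y,z=P[...,0],P[...,1],P[...,2]
reg=(x>.45)&(x<.66)&(y>-.17)&(y<.1)
m=reg&(z>.075)&(z<.081)&(y>.025); r=cv2.minAreaRect((P[m][:,:2]*1000).astype(np.float32)); print('cap',m.sum(),r)
m=reg&(z>.010)&(z<.022); print('base',m.sum(),cv2.minAreaRect((P[m][:,:2]*1000).astype(np.float32)))
for q in ['nose_stop','follower_face','stick_full']: lm(f,q,2)
for d in env.cut_out('stick_full',f)[:2]:
    p=P[d['mask']]; p=p[(p[:,2]>.15)&(p[:,2]<.175)]
    if len(p): print('stick',len(p),np.median(p[:,2]),cv2.minAreaRect((p[:,:2]*1000).astype(np.float32)))
```

```text
0.031951587702780226 [0.54262565 0.05705097 0.16346353] [-1.79919819e+02 -1.15040652e-02  1.02379529e+02]
cap 252 ((541.6756591796875, 62.535423278808594), (38.43073272705078, 3.4555916786193848), 12.188867568969727)
base 3166 ((547.9193725585938, 35.739627838134766), (96.34131622314453, 70.71437072753906), 11.997160911560059)
stick_full 0.91 [ 0.3774  0.1421 -0.0004]
stick_full 0.8 [0.5437 0.0572 0.1349]
stick 8547 0.1583079514839025 ((543.1483154296875, 55.959678649902344), (34.15422821044922, 60.84016799926758), 12.31064224243164)
```

View pics/w4.png

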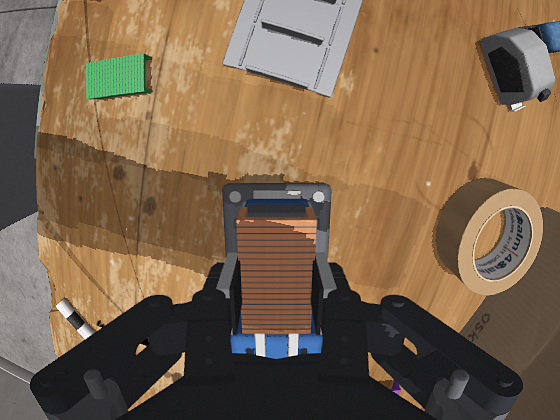

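The held stick lines up sideways with the channel to about 0.3 mm and is level. I'll descend above the cap and push the follower back.

jog_arm --pt "0 0 0 0 0 -2.5 0.3" --pt "0 0 0 0 0 -2 0.3" --pt "0 0 0 0 0 -1.1 0.3" --pt "0 0 0 0 0 0 0.3" --pt "0 0 0 0 0 0 0.3" --grip_force 90

```text
clock: 13.42
tcp_pos: [0.5441, 0.0571, 0.1086]
orientation: [179.9, 0.0, 102.4]
contact_force: [-0.3, -0.3, -2.0]
opening: 0.0318
grip_force: 94.5
```

jog_arm --pt "0 0 0 0.21 -0.98 0 0.3" --pt "0 0 0 0.21 -0.98 0 0.3" --pt "0 0 0 0.21 -0.98 0 0.3" --pt "0 0 0 0.22 -0.98 0 0.3" --pt "0 0 0 0 0 0 0.3"

```text
clock: 14.05
tcp_pos: [0.5524, 0.0186, 0.1085]
orientation: [179.9, -0.2, 102.4]
contact_force: [-0.7, 8.8, 0.7]
opening: 0.0311
grip_force: 94.9
```

jog_arm --pt "0 0 0 0.11 -0.49 0 0.3" --pt "0 0 0 0.06 -0.29 0 0.3" --pt "0 0 0 0 0 0 0.3" --pt "0 0 0 0 0 0 0.3"

```text
clock: 14.55
tcp_pos: [0.5539, 0.0116, 0.1085]
orientation: [179.9, -0.2, 102.4]
contact_force: [-0.8, 9.1, 2.4]
opening: 0.0314
grip_force: 94.9
```

Run:
```python
from h import *
u=np.array([-.2147,.9767]);n=np.array([.9767,.2147])
s=env.sense(); print(s['tcp_pos'],s['orientation'],s['contact_force'],s['torque']); t=np.array(s['tcp_pos'][:2]); print('stick centre u',t@u-.001+.0777,'lat',t@n-.5426)
for n in ['wrist','side','scene']:
    f=grab(n); P=cloud(f); save(f,'in_%s.png'%n); lm(f,'follower_face',1)
    for q in ['stick_full','follower_face']:
        for d in env.cut_out(q,f)[:3]:
            p=P[d['mask']]; p=p[(p[:,2]>.09)&(p[:,2]<.12)]
            if len(p)>5: print(n,q,len(p),np.median(p,axis=0).round(4),cv2.minAreaRect((p[:,:2]*1000).astype(np.float32)), 'u',np.percentile(p[:,:2]@u+.0777,[1,50,99]).round(4))
```

```text
[0.55390653 0.01161554 0.10850406] [179.89777889  -0.22498958 102.44116339] [-0.78833823  9.10281552  2.37336172] [ 1.61964127  0.18539349 -0.00391113]
stick centre u -0.03087883743500243 lat 0.0008943648263849413
wrist stick_full 8550 [0.5537 0.016  0.1032] ((554.4518432617188, 10.545671463012695), (34.21211624145508, 60.95700454711914), 12.493311882019043) u [-0.06   -0.0255 -0.0009]
wrist follower_face 202 [ 0.5608 -0.0241  0.1   ] ((560.8629760742188, -24.489131927490234), (13.021941184997559, 6.392085075378418), 12.43774127960205) u [-0.0695 -0.0663 -0.0635]
side stick_full 174 [0.5518 0.0214 0.1037] ((554.19970703125, 12.422250747680664), (34.30498123168945, 61.36259841918945), 13.678998947143555) u [-0.058  -0.0201  0.0015]
follower_face 0.57 [ 0.5583 -0.016   0.0858]
scene stick_full 166 [ 0.5521 -0.0056  0.1031] ((553.093017578125, 8.938785552978516), (37.5338134765625, 59.31498336791992), 7.365975856781006) u [-0.0602 -0.0465 -0.0026]
```

jog_arm --pt "0 0 0 -0.05 -0.14 0 0.3" --pt "0 0 0 0.02 -0.12 0 0.3" --pt "0 0 0 0 0 0 0.3" --pt "0 0 0 0 0 0 0.3"

```text
clock: 15.65
tcp_pos: [0.5542, 0.0093, 0.1086]
orientation: [179.8, -0.2, 102.5]
contact_force: [0.5, 9.6, 0.4]
opening: 0.0313
grip_force: 94.9
```

```bash
cat > chk.py <<'E'
from h import *
u=np.array([-.2147,.9767]);n=np.array([.9767,.2147])
s=env.sense(); print(s['clock'],s['tcp_pos'],s['orientation'],s['contact_force'],s['torque'],s['opening']); t=np.array(s['tcp_pos'][:2]); print('stick centre u',t@u-.001+.0777,'lat',t@n-.5426)
f=grab('wrist'); P=cloud(f); save(f,'in_w.png')
for d in env.cut_out('stick_full',f)[:3]:
    p=P[d['mask']]; p=p[(p[:,2]>.06)&(p[:,2]<.12)]
    if len(p)>500:
        c=cv2.minAreaRect((p[:,:2]*1000).astype(np.float32)); print(len(p),np.median(p,axis=0).round(4),c,'u',np.percentile(p[:,:2]@u+.0777,[1,50,99]).round(4),'clat',np.array(c[0])/1000@n-.5426)
E
python3 chk.py
```

```text
15.65 [0.55416824 0.00926804 0.10856264] [179.83221108  -0.23590396 102.46310309] [0.45132513 9.55592691 0.38342059] [ 1.80181652 -0.08581879  0.08531991] 0.03129981293803928
stick centre u -0.03322782896053693 lat 0.00064597035893732
```

jog_arm --pt "0 0 0 -0.05 -0.03 -0.3 0.3" --pt "0 0 0 0 0 -0.6 0.3" --pt "0 0 0 0 0 -0.6 0.3" --pt "0 0 0 0 0 -0.4 0.3" --pt "0 0 0 0 0 0 0.3"

```text
clock: 16.38
tcp_pos: [0.5531, 0.0089, 0.0895]
orientation: [179.9, -0.2, 102.5]
contact_force: [-1.1, 8.9, 0.9]
opening: 0.0314
grip_force: 95.1
```

```bash
python3 chk.py
```

```text
16.375 [0.55311508 0.00892128 0.08948235] [179.89154186  -0.23982077 102.45577838] [-1.09588786  8.85400694  0.94841449] [1.77796681 0.19875296 0.03000173] 0.03143182835550847
stick centre u -0.03334038950246547 lat -0.0004571010744049975
8641 [0.553  0.0135 0.0842] ((555.5530395507812, 0.7707710266113281), (40.809078216552734, 75.90338134765625), 12.549324989318848) u [-0.0627 -0.0276 -0.0033] clat 0.00017413826866152782
```

View pics/in_w.png

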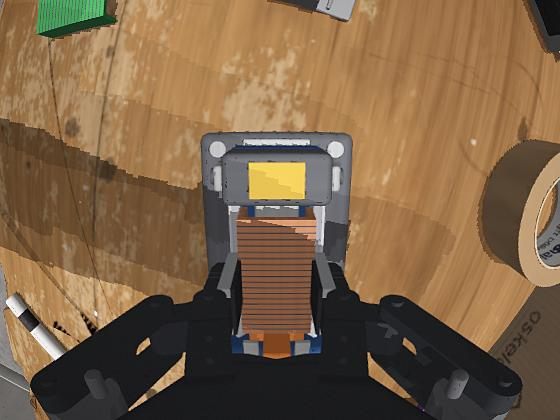

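The stick has cleared the cap (yellow label at 277,181), with the follower pressed behind it at (277,343), and it sits centred in the channel. I'll lower it to the floor.

jog_arm --pt "0 0 0 0 0 -0.4 0.3" --pt "0 0 0 0 0 -0.4 0.3" --pt "0 0 0 0 0 -0.2 0.3" --pt "0 0 0 0 0 0 0.3"

```text
clock: 16.98
tcp_pos: [0.5532, 0.0088, 0.0803]
orientation: [179.9, -0.2, 102.5]
contact_force: [-2.5, 8.4, 7.9]
opening: 0.0315
grip_force: 95.6
```

```bash
python3 chk.py
```

```text
16.975 [0.55322267 0.00884018 0.08033696] [179.86608661  -0.21528917 102.45072971] [-2.52446111  8.36928702  7.89878684] [ 1.68359252  0.65187798 -0.01049674] 0.03145661999641949
stick centre u -0.0334427002548385 lat -0.00036943514082143913
8483 [0.553  0.0132 0.0751] ((553.8238525390625, 7.9254913330078125), (34.13418197631836, 60.96607208251953), 12.444324493408203) u [-0.0627 -0.028  -0.0034] clat 2.1359764099115885e-05
10220 [0.5479 0.0493 0.0767] ((553.2614135742188, 10.649776458740234), (61.939186096191406, 109.41299438476562), 12.22037124633789) u [-0.0842  0.0093  0.0238] clat 5.692964363102071e-05
```

jog_arm --pt "0 0 0 -0.04 0.16 0 0.3" --pt "0 0 0 -0.04 0.17 0 0.3" --pt "0 0 0 0 0 0 0.3"

```text
clock: 17.45
tcp_pos: [0.5527, 0.0112, 0.0803]
orientation: [179.9, -0.1, 102.4]
contact_force: [-2.2, 5.3, 5.9]
opening: 0.0314
grip_force: 95.6
```

```bash
python3 chk.py
```

```text
17.45 [0.55272542 0.011229   0.08034818] [ 1.79863058e+02 -1.01631292e-01  1.02415530e+02] [-2.21797353  5.25302524  5.93344022] [1.11949605 0.50247058 0.02556699] 0.03144541317466992
stick centre u -0.031002787955360073 lat -0.0003422135602212384
8402 [0.5526 0.0153 0.0751] ((553.3069458007812, 9.98562240600586), (34.137752532958984, 61.47287368774414), 12.464635848999023) u [-0.0602 -0.0258 -0.001 ] clat -4.1192905807507785e-05
```

jog_arm --pt "0 0 0 0 0 0 0.45" --pt "0 0 0 0 0 0 0.55" --pt "0 0 0 0 0 0 0.6" --pt "0 0 0 0 0 0 0.6"

```text
clock: 18.05
tcp_pos: [0.5522, 0.0103, 0.0788]
orientation: [180.0, 0.0, 102.4]
contact_force: [0.5, 0.2, -0.5]
opening: 0.0513
grip_force: 0.0
```

```bash
python3 chk.py
```

```text
18.05 [0.55220498 0.0102802  0.07879403] [1.79996809e+02 1.32324469e-02 1.02356364e+02] [ 0.50225097  0.17951705 -0.51062019] [ 0.03727214  0.01188064 -0.05074043] 0.05125981736191823
stick centre u -0.03181773722302483 lat -0.001054241521190935
8818 [0.5523 0.0154 0.0753] ((553.3359985351562, 11.064308166503906), (38.19144058227539, 61.59111404418945), 13.924727439880371) u [-0.0594 -0.0257 -0.0002] clat 0.00021877673263559494
```

The stick is seated: its front end is at the nose, its top is at the expected 76 mm, and its yaw matches. I'll check the space behind the thumb plate before going there.

jog_arm --pt "0 0 0 0 0 1 0.6" --pt "0 0 0 0 0 4 0.6" --pt "0 0 0 0 0 5 0.6" --pt "0 0 0 0 0 0 0.6"

```text
clock: 18.65
tcp_pos: [0.5552, 0.0103, 0.184]
orientation: [179.5, 0.2, 102.4]
contact_force: [0.7, 0.7, 0.8]
opening: 0.0516
grip_force: 0.0
```

Run:
```python
from h import *
u=np.array([-.2147,.9767]);n=np.array([.9767,.2147])
for c in ['scene','side']:
    f=grab(c); P=cloud(f); lm(f,'rail_thumb',2)
    U=P[...,:2]@u+.0777; N=P[...,:2]@n-.5426; z=P[...,2]
    m=(U<-.21)&(U>-.45)&(abs(N)<.12)&(z>.05); print(c,'behind',m.sum(), [ (a,round(float(np.nanmax(z[m&(U<a)&(U>a-.04)],initial=0)),3)) for a in (-.21,-.25,-.29,-.33,-.37)])
    m=(abs(N)<.02)&(z>.097)&(z<.112)&(U<-.085)&(U>-.2); print('plate',m.sum(),np.percentile(U[m],[2,50,98]).round(4) if m.any() else '',np.percentile(N[m],[2,50,98]).round(4) if m.any() else '',z[m].max() if m.any() else '')
    m=(abs(N)<.03)&(U>-.2)&(U<-.175)&(z>.05)&(z<.12); print('aft',np.percentile(z[m],[5,50,95]) if m.any() else '')
```

```text
rail_thumb 0.82 [ 0.5793 -0.123   0.1114]
scene behind 542 [(-0.21, 0.0), (-0.25, 0.0), (-0.29, 0.0), (-0.33, 0.108), (-0.37, 0.108)]
plate 71 [-0.1705 -0.1681 -0.1619] [-0.0171 -0.0046  0.0118] 0.10888135973060292
aft [0.05250632 0.07349133 0.08445653]
rail_thumb 0.64 [ 0.5834 -0.1236  0.1079]
side behind 127 [(-0.21, 0.0), (-0.25, 0.0), (-0.29, 0.0), (-0.33, 0.106), (-0.37, 0.063)]
plate 25 [-0.167 -0.162 -0.159] [-0.0156 -0.007  -0.0002] 0.10901378891453795
aft [0.07512416 0.07747135 0.08855678]
```

jog_arm --pt "0 0 0 0.9 -4 0 0" --pt "0 0 0 1.0 -4.5 0 0" --pt "0 0 0 1.0 -4.5 0 0" --pt "0 0 0 0.7 -3.2 0 0" --pt "0 0 0 0 0 0 0" --grip_force 40

```text
clock: 19.48
tcp_pos: [0.5876, -0.1535, 0.1768]
orientation: [-179.9, -0.1, 102.2]
contact_force: [0.6, 0.1, 0.4]
opening: -0.0001
grip_force: 0.0
```

jog_arm --pt "0 0 0 0 0 0 0" --pt "0 0 0 0 0 0 0" --pt "0 0 0 0 0 0 0"

```text
clock: 19.85
tcp_pos: [0.588, -0.1503, 0.1788]
orientation: [-180.0, -0.0, 102.5]
contact_force: [-1.0, 0.1, 0.1]
opening: -0.0
grip_force: 0.0
```

Run:
```python
from h import *
u=np.array([-.2147,.9767]);n=np.array([.9767,.2147])
s=env.sense(); t=s['tcp_pos']; print(t,t[:2]@u+.0777,t[:2]@n-.5426,s['opening'])
f=grab('wrist'); P=cloud(f); save(f,'w5.png'); lm(f,'rail_thumb',2)
U=P[...,:2]@u+.0777; N=P[...,:2]@n-.5426; z=P[...,2]
m=(abs(N)<.03)&(z>.104)&(z<.111)&(U<-.085)&(U>-.2); print('plate',m.sum(),np.percentile(U[m],[2,50,98]).round(4),np.percentile(N[m],[2,50,98]).round(4))
m=(abs(N)<.03)&(z>.06)&(z<.08)&(U>-.07)&(U<.03)
print('stick/cap',cv2.minAreaRect((P[m][:,:2]*1000).astype(np.float32)))
for d in env.cut_out('stick_full',f)[:3]:
    p=P[d['mask']]; print(d['score'],len(p),np.nanmedian(p,axis=0), np.nanpercentile(p[:,:2]@u+.0777,[1,99]))
```

```text
[ 0.58800002 -0.15034471  0.17884575] -0.19538527909524483 -0.00057938855092865 -4.016816715048878e-05
rail_thumb 0.61 [ 0.5831 -0.1168  0.1077]
plate 637 [-0.1714 -0.1665 -0.1629] [-0.0146  0.0004  0.0147]
stick/cap ((557.825439453125, -9.79655647277832), (48.247737884521484, 36.73655319213867), 12.369431495666504)
0.7 1203 [ 0.55609432 -0.00646878  0.07507259] [-0.06042433 -0.03882014]
0.61 1956 [ 0.73434374 -0.18163953  0.01884575] [-0.28954548 -0.23011523]
```

View pics/w5.png

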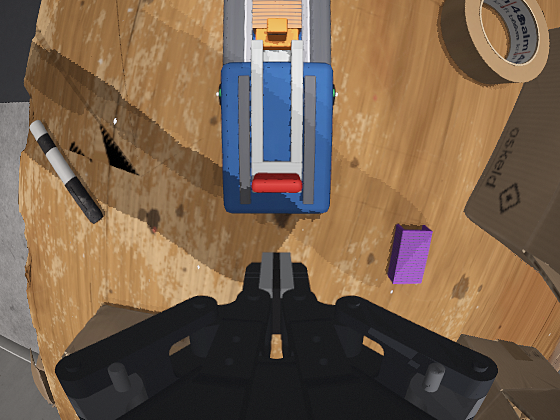

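The red thumb plate is at (277,183), with the rail tines beside the orange tab at (277,30). The fingers are closed and centred behind the plate. I'll descend behind it and push along the channel.

jog_arm --pt "0 0 0 0.15 -0.5 -2 0" --pt "0 0 0 0 0 -3 0" --pt "0 0 0 0 0 -1.3 0" --pt "0 0 0 0 0 -0.6 0" --pt "0 0 0 0 0 0 0"

```text
clock: 20.62
tcp_pos: [0.5898, -0.1564, 0.1101]
orientation: [180.0, 0.0, 102.4]
contact_force: [0.3, -0.5, -1.0]
opening: 0.0
grip_force: 0.0
```

jog_arm --pt "0 0 0 -0.2 0.9 0 0" --pt "0 0 0 -0.2 0.9 0 0" --pt "0 0 0 -0.2 0.9 0 0" --pt "0 0 0 0 0 0 0"

```text
clock: 21.12
tcp_pos: [0.5837, -0.1284, 0.1103]
orientation: [180.0, -0.0, 102.4]
contact_force: [-0.0, 0.2, 0.3]
opening: -0.0002
grip_force: 0.0
```

```bash
cat > r.py <<'E'
from h import *
u=np.array([-.2147,.9767]);n=np.array([.9767,.2147])
s=env.sense(); t=s['tcp_pos']; print(s['clock'],t,'u',t[:2]@u+.0777,'n',t[:2]@n-.5426,s['orientation'][2],s['contact_force'])
f=grab('wrist'); P=cloud(f); save(f,'w6.png')
U=P[...,:2]@u+.0777; N=P[...,:2]@n-.5426; z=P[...,2]
im=f['image'].astype(int); red=(im[...,0]>120)&(im[...,1]<70)&(im[...,2]<70)
m=red&(abs(N)<.04)&(z>.103)&(z<.112); print('plate',m.sum(),np.percentile(U[m],[2,50,98]).round(4) if m.any() else '',np.percentile(N[m],[2,50,98]).round(4) if m.any() else '')
E
python3 r.py
```

```text
21.125 [ 0.58370553 -0.12843691  0.11032385] u -0.17306590881668332 n -7.021128462103565e-05 102.44439914133775 [-0.03118664  0.16888048  0.3380922 ]
plate 1085 [-0.1611 -0.1573 -0.1543] [-0.0144  0.0003  0.0144]
```

jog_arm --pt "0 0 0 -0.27 1.2 0 0" --pt "0 0 0 -0.27 1.2 0 0" --pt "0 0 0 -0.27 1.2 0 0" --pt "0 0 0 -0.27 1.2 0 0" --pt "0 0 0 0 0 0 0"

```text
clock: 21.8
tcp_pos: [0.5721, -0.0796, 0.1097]
orientation: [-180.0, -0.1, 102.5]
contact_force: [-0.2, 0.9, -0.1]
opening: -0.0001
grip_force: 0.0
```

```bash
python3 r.py
```

```text
21.8 [ 0.57209181 -0.07957097  0.10967833] u -0.12284507557865006 n -0.0009218176427487901 102.48289833981748 [-0.23197816  0.9309916  -0.11085701]
plate 1017 [-0.1107 -0.1068 -0.104 ] [-0.0143  0.0003  0.0144]
```

Plate centre is at −107 mm, so about 10 mm remain. I'll finish in small steps.

jog_arm --pt "0 0 0 -0.1 0.4 0 0" --pt "0 0 0 -0.1 0.4 0 0" --pt "0 0 0 0 0.2 0 0" --pt "0 0 0 -0.03 0.1 0 0" --pt "0 0 0 0 0 0 0"

```text
clock: 22.48
tcp_pos: [0.5702, -0.0704, 0.1096]
orientation: [-180.0, -0.0, 102.4]
contact_force: [-0.6, -2.1, -0.4]
opening: 0.0002
grip_force: 1.1
```

```bash
python3 r.py
```

```text
22.475 [ 0.57016975 -0.07035675  0.1096215 ] u -0.11343288173308354 n -0.0008207941120754736 102.37187795153869 [-0.64433261 -2.08139516 -0.43108553]
plate 993 [-0.1016 -0.098  -0.0951] [-0.0142  0.0004  0.0144]
```

jog_arm --pt "0 0 0 -0.03 0.12 0 0" --pt "0 0 0 -0.03 0.12 0 0" --pt "0 0 0 0 0 0 0" --pt "0 0 0 0 0 0 0"

```text
clock: 23.02
tcp_pos: [0.57, -0.0686, 0.1098]
orientation: [-180.0, 0.1, 102.4]
contact_force: [-0.8, -5.3, -1.9]
opening: -0.0003
grip_force: 2.4
```

```bash
python3 r.py
```

```text
23.025 [ 0.56999346 -0.0685825   0.10975881] u -0.11166212421892503 n -0.0006120544218365387 102.35247662808086 [-0.81399336 -5.30094724 -1.94746195]
plate 987 [-0.0996 -0.0961 -0.0933] [-0.0142  0.0002  0.0144]
```

jog_arm --pt "0 0 0 -0.04 0.18 0 0" --pt "0 0 0 -0.04 0.18 0 0" --pt "0 0 0 0 0 0 0" --pt "0 0 0 0 0 0 0"

```text
clock: 23.58
tcp_pos: [0.57, -0.0683, 0.1099]
orientation: [-180.0, 0.4, 102.2]
contact_force: [0.5, -15.0, -5.1]
opening: -0.0002
grip_force: 7.6
```

```bash
python3 r.py
```

```text
23.575 [ 0.56995798 -0.06831276  0.10989523] u -0.11139105309190615 n -0.0005887956557663054 102.21932876345187 [  0.52203843 -14.97850478  -5.13213474]
plate 990 [-0.0996 -0.0961 -0.0933] [-0.0141  0.0002  0.0143]
```

The rail is on its stop: 15 N with no further motion, and the plate is where it should be when home. I'll back off, lift and verify.

jog_arm --pt "0 0 0 0.2 -0.9 0 0" --pt "0 0 0 0.2 -0.9 0 0" --pt "0 0 0 0 0 3 0" --pt "0 0 0 0 0 5 0" --pt "0 0 0 0 0 5 0"

```text
clock: 24.25
tcp_pos: [0.5731, -0.082, 0.2412]
orientation: [180.0, -0.1, 102.4]
contact_force: [1.3, -1.5, -0.1]
opening: 0.0002
grip_force: 0.0
```

jog_arm --pt "0 0 0 0 0 2 0" --pt "0 0 0 0 0 0 0" --pt "0 0 0 0 0 0 0"

```text
clock: 24.62
tcp_pos: [0.5727, -0.0821, 0.2586]
orientation: [-179.9, -0.1, 102.4]
contact_force: [-0.3, -0.5, -0.5]
opening: 0.0001
grip_force: 0.0
```

```bash
python3 r.py
python3 - <<'E'
from h import *
u=np.array([-.2147,.9767])
for c in ['wrist','scene']:
    f=grab(c); P=cloud(f)
    for q in ['stick_full','stick_short','follower_face','rail_thumb','marker_black','tape_measure','tape_brown']:
        lm(f,q,3 if q=='stick_full' else 1)
    if c=='wrist': cv2.imwrite('pics/fin.png',cv2.resize(f['image'][0:320,120:440],(600,600),interpolation=cv2.INTER_CUBIC)[:,:,::-1])
E
```

```text
24.625 [ 0.57272373 -0.08208048  0.25859855] u -0.12543179224206769 n -0.00084341107894359 102.38898874479793 [-0.31869563 -0.47592736 -0.48357693]
plate 280 [-0.1009 -0.0973 -0.093 ] [-0.0145 -0.0002  0.0144]
stick_full 0.85 [0.5541 0.0162 0.0532]
stick_full 0.78 [ 0.7422 -0.1804 -0.0015]
follower_face 0.77 [ 0.5607 -0.0204  0.0829]
rail_thumb 0.97 [ 0.57   -0.0506  0.1049]
marker_black 0.66 [ 0.3618 -0.1744 -0.0017]
tape_measure 0.24 [0.5539 0.0149 0.0573]
tape_brown 0.58 [ 0.7688  0.0771 -0.0047]
stick_full 0.92 [ 0.74   -0.1792 -0.004 ]
stick_full 0.66 [ 0.3765  0.14   -0.0019]
stick_short 0.65 [0.5323 0.2706 0.006 ]
follower_face 0.7 [ 0.559  -0.0148  0.0894]
rail_thumb 0.9 [ 0.5624 -0.0519  0.1089]
marker_black 0.96 [ 0.357  -0.1741  0.0015]
tape_measure 0.69 [ 0.7403  0.2339 -0.001 ]
tape_brown 0.74 [ 0.7676  0.0738 -0.0018]
```

View pics/fin.png

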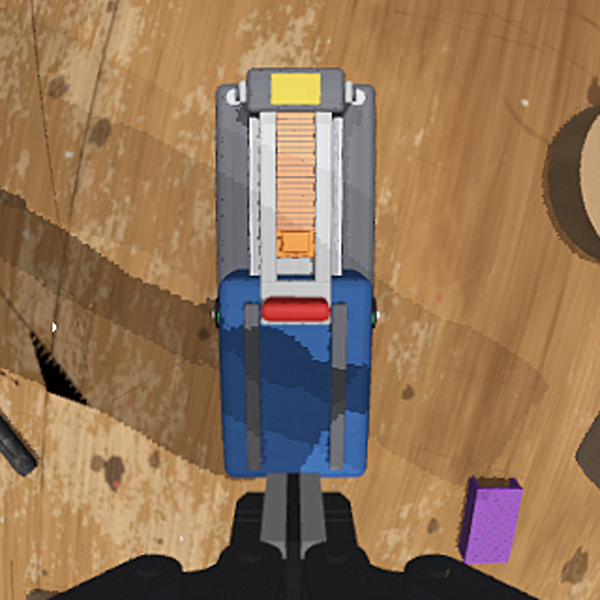

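The stick lies between the tines from the cap (295,108) back to the follower (295,243), and the red tab is home at (295,308). The other things on the bench haven't moved. I'll hand it in.

```bash
python3 -c "
from h import *
print(env.close_job())"
```

```text
the job is handed in; nothing more can be done
None
```

The full copper stick is loaded legs down against the nose with the follower behind it, the hold-down rail is fully home, and the job was handed in at about 25 s with the short stick and the other things on the bench left in place; no verdict came back.

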